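Roll the tattoo pen into its rest

TASK

Put the long tattoo pen away without picking it up: lay a fingertip or two against its side and roll it gently along the bench, turning it square to the pen rest with your fingertips as needed, then on up the rest's ramp until it drops into the empty first V groove, lying straight in the groove and about centred along it. Do not pinch, lift or carry the pen, leave the short pen lying in the groove behind and everything else on the bench where it is, and finish with the hand clear.

Things in the scene. Friction and masses are not known exactly. Their poses are not given: they have to be found in the camera images.
- pen: Long tattoo pen: a bar 36 mm thick, 150 mm long, rolling on its dark battery (55 mm) and ringed grip (55 mm); the 40 mm waist is 33 mm thick. A thin needle tip sticks 31 mm out at +x, clear of the bench. 0.16 to 0.27 kg. Origin: on the axis, mid-bar, 18 mm up. x along the bar; y, z turn as it rolls. Coasts 1 cm after a slow push; pushed at one end it rolls more than it turns.
- rest: Fixed grey rest, 130 mm long (x, along its V grooves), 143 mm wide (y from -77 to +66 mm). Origin: on the bench under the axis of a pen seated in the first groove. Towards +y: ramp, crest, first groove (empty), 20 mm high ridge (y +19 to +27 mm), second groove (bottom at y +40 mm), end ridge 21 mm high. The pen starts 210 to 280 mm out to -y, up to 35 mm off centre, up to 26 degrees askew.
- ramp_foot (a point): Middle of the foot of the rest's ramp, level with the bench, 77 mm to the rest's -y side of its origin. From here the ramp rises evenly to 10 mm over 62 mm. Axes as the rest.
- crest (a point): Middle of the crest at the top of the ramp: 10 mm high, 4 mm wide, 13 mm to the -y side of the rest's origin. Past it the first V groove falls at 28 degrees to 1 mm above the bench at y +6 mm, then rises at 55 degrees. On the crest the pen's axis is 28 mm high. Axes as the rest.
- seat (a point): Where the long pen's origin lies when it is seated and centred in the first groove: 24.3 mm above the bench, over the rest's origin. Axes as the rest: x along the groove, y the way the pen is rolled.
- short_pen: The other machine, a short pen with no battery pack, 28 mm in diameter, 100 mm long, loose in the second groove of the rest, its top 40 mm above the bench. Origin on its axis, mid-length; x along it. Leave it alone.
- ink_caps: Aluminium holder 36 x 150 x 10 mm with a row of five small white ink caps, 22 mm high over all, beyond the rest's far end (+x). Loose. Origin: centre of its underside. Leave it alone.
- rinse_cup: Clear plastic rinse cup, 72 mm across, 85 mm high, empty, loose, beyond the rest. Origin: centre of its underside. Leave it alone.
- paper_cup: White paper cup, 74 mm across, 92 mm high, empty, loose, to the right of the pen. Origin: centre of its underside. Leave it alone.
- ink_bottle_a: Closed black ink bottle, 32 mm in diameter, 85 mm high, loose, standing between the robot and the rest. Origin: centre of its underside. Leave it alone.
- ink_bottle_b: Closed white ink bottle, same size, next to the black one. Origin: centre of its underside. Leave it alone.
- cartridge_box: White carton with a grey band, 75 x 110 x 45 mm, loose, left of the rest. Origin: centre of its underside. Leave it alone.
Mind the look-alikes: they are no part of the job. Leave any orange or purple look-alike of the pen alone. Leave any orange look-alike of the rest alone.

How it is judged:
On the way:
1. the long pen is rolling along the bench on its side, before the ramp (angle between pen's own z axis and vertical above 1 rad and height (world z) of pen below 0.024 m and y of pen in the frame of seat below -0.065 m), for 0.05 s.
At the end, for the whole second after the job is handed in: The long pen lies at rest in the first V groove, bearing on both faces of the V (axis within 4 mm of the seat across the groove and in height), within 25 mm of centred along it and within about 3.5 degrees of parallel to it; the short pen and every bystander are within 20 mm of where they started (x of pen in the frame of seat between -0.025 and 0.025 m and y of pen in the frame of seat between -0.004 and 0.004 m and z of pen in the frame of seat between -0.004 and 0.004 m and angle between the x axis of pen and the x axis of seat, either way round below 0.06 rad and linear speed of pen below 0.01 m/s and distance of each of ink_caps, rinse_cup, paper_cup, ink_bottle_a, ink_bottle_b, cartridge_box, short_pen from where it was at the start of the episode below 0.02 m); the robot touches nothing.
It fails at once if the long pen is lifted (its axis more than 40 mm above the bench; on the crest of the rest it is 28 mm) (height (world z) of pen above 0.04 m).
It fails at once if the long pen is lifted off the bench before it reaches the ramp (height (world z) of pen above 0.027 m and y of pen in the frame of seat below -0.1 m).
It fails at once if the fingers squeeze or shove the long pen with more than 20 N (contact force between the fingers and pen above 20 N).
It fails at once if the short pen is shifted by more than 20 mm or knocked out of its groove (distance of short_pen from where it was at the start of the episode above 0.02 m).
It fails at once if a bystander is shifted by more than 20 mm or tipped over (distance of any of ink_caps, rinse_cup, paper_cup, ink_bottle_a, ink_bottle_b, cartridge_box from where it was at the start of the episode above 0.02 m or angle between any of ink_caps, rinse_cup, paper_cup, ink_bottle_a, ink_bottle_b, cartridge_box's own z axis and vertical above 0.5 rad).
It also fails if it takes over 58 s, if anything falls off the work surface, if the arm or the gripper's body presses on something with over 40 N, if the wrist force passes 120 N, or if a joint passes its speed limit or range.

ROBOT

A 6-joint arm with a two-finger parallel gripper is mounted at the origin on the work surface. World frame = base frame: x ahead of the robot, y to its left, z up, the work surface at z = 0. Lengths are in m, angles in rad, forces in N, time in s.
With the tool pointing down it reaches from about 0.375 to 0.75 m from the base axis. Payload 9 kg.
Tool frame: the origin (TCP) lies on the front face of the gripper's body, between the roots of the fingers; the fingertips stand 73 mm ahead of it and the grasp point (between the pads) lies 54 mm ahead of it; z points along the fingers, y is the line along which they close (so a half turn about z gives the same grasp; the last joint's range is limited). The gripper opens to 85 mm and grips with 20 to 120 N. Pads are 22 mm wide; open, the fingers measure 114 mm over their backs; the gripper's body (76 mm by 85 mm) begins 54 mm behind the grasp point. The pads swing forward as they close: fully open they stand 13 mm farther back than shut.
Start: joints at [-1.463, 0.104, 0.097, 1.564, 0, 1.353], TCP at [0.192, -0.568, 0.304] pointing down, gripper open.
Joint ranges: [-2.99, 2.99], [-0.84, 1.86], [-1.1, 1.16], [-1.84, 2.11], [-1.51, 1.56], [-3.14, 3.14]. Speed limits (rad/s): [2.22, 2.22, 2.57, 3.14, 3.14, 3.14].

INTERFACE

Orientations are given as a unit quaternion [x, y, z, w].
In Python, from rig import * gives the robot as it stands.
- The arm moves only by the shell command python3 -m jog 'ROWS' [OPENING]. ROWS is JSON, one flat list of numbers, 6 for each row, row after row: the shift along the tool's x, y, z scaled (see below), then the turn, a rotation vector about the tool's x, y, z scaled (see below). A call has 1 to 12 rows; each row is the pose to reach, as a shift and turn from the pose commanded when the call began, along the tool's axes at that moment, turning the shorter way round; what a row does not reach only later rows make up. The controller multiplies each number of a shift by 0.75 m and each number of a turn by 180 degrees. A row lasts 1/10 s, in which the tool goes at most 50 mm and 8.59 degrees, less where a joint would pass 70% of its speed; a pose out of reach is approached as far as the arm can. A call with a number of a shift or a turn outside -1 to 1 is refused whole. A call with a gripper value outside its range is refused whole. OPENING is the closure, from 0 (fully open) to 1 (shut), set as the call begins (- or left out, the last holds). The fingers move at their own pace and stop on an object; the grip force is fixed at half the most. Time passes only in rows, so rows that repeat a pose let the fingers close. It gives the time, the measured TCP pose, the force, the opening and the grip force at its end, in the units of the state.
- get_state(): the state, without advancing time (a new reading comes with each control period).
- get_image(name): name is "scene" or "top"; returns a dict with "img" (384x512x3 uint8, blue, green, red), "camera_matrix" (3x3 intrinsics, pixels), "D" ([k1, k2, p1, p2, k3] as OpenCV has them; the pictures are not rectified), "rvec" (rotation vector, rad) and "tvec" (3), from world to camera coordinates, as OpenCV has them. Camera axes: x right, y down, z forward; pixel columns grow to the right and rows downward; lengths in m; the calibration is good to about 2 mm. A picture is of the moment at which its call begins. There is no depth.
- sign_off(): hands the job in; it is judged then, once.
The state is a dict: "time": time; "joints": joint angles; "dq": joint speeds; "tau": joint torques, N m; "eef_pos": TCP position; "orientation": TCP orientation; "contact_force": force on the tool from outside, world axes, zero at the start; "wrist_torque": the same for the moment, N m; "finger_gap": opening from 0.0 (shut) to 1.0 (fully open); "grip_force": force on a finger pad.
Only numpy, scipy, OpenCV 4.12 (cv2) and the standard library are available. Lean on these libraries where they do the work, as an engineer would, in place of code of your own. Each camera call takes 0.05 s, during which the arm holds its last target. There are 200 camera calls.

## Working session

There is one attempt and no reset: what is moved stays moved. The work goes in short steps, Python scripts to look and compute and a shell command to move; the robot and the scene stay as the last step left them, time stands still between calls to the robot, and variables do not carry over. Pictures are saved under pics/ and viewed, at most 10 in all, crops included, and the job is handed in when it is done.

```bash
mkdir -p pics
cat > h.py <<'E'
from rig import *
import numpy as np, cv2
def grab(n,fn=None):
    d=get_image(n)
    if fn: cv2.imwrite('pics/'+fn,d['img'])
    return d
def ray(d,uv,z):
    K=np.array(d['camera_matrix'],float);D=np.array(d['D'],float)
    p=cv2.undistortPoints(np.array(uv,float).reshape(-1,1,2),K,D).reshape(-1,2)
    R=cv2.Rodrigues(np.array(d['rvec'],float))[0];t=np.array(d['tvec'],float).reshape(3)
    c=-R.T@t; v=np.c_[p,np.ones(len(p))]@R
    return c+v*((z-c[2])/v[:,2])[:,None]
def proj(d,P):
    return cv2.projectPoints(np.array(P,float).reshape(-1,1,3),np.array(d['rvec'],float),np.array(d['tvec'],float),np.array(d['camera_matrix'],float),np.array(d['D'],float))[0].reshape(-1,2)
E
python3 - <<'E'
from h import *
a=grab('scene','s0.png');b=grab('top','t0.png')
for d in(a,b):
    R=cv2.Rodrigues(np.array(d['rvec'],float))[0];print(-R.T@np.array(d['tvec']).reshape(3))
    np.save
cv2.imwrite('pics/both0.png',cv2.resize(np.vstack([a['img'],b['img']]),None,fx=.78,fy=.78))
s=get_state();print(s)
E
```

```text
[1.0801012  0.26444467 0.83625763]
[ 0.19409379 -0.03888393  1.38110484]
{'time': 0.1, 'joints': array([-1.46269152e+00,  1.04638987e-01,  9.65455189e-02,  1.56387874e+00,
        8.77675759e-06,  1.35310125e+00]), 'dq': array([ 0.00021083, -0.00060249,  0.00264093, -0.00071984,  0.0008901 ,
        0.00143931]), 'tau': array([ 6.83141436e-03, -5.58208466e+01,  5.04719567e+01,  1.29031620e-02,
       -3.11319955e-04, -1.63005592e-05]), 'eef_pos': array([ 0.19203105, -0.56822263,  0.30319954]), 'orientation': array([ 9.86760949e-01,  1.62180405e-01,  3.65819740e-05, -5.86818127e-04]), 'contact_force': array([ 0.19979297,  0.29597348, -0.25014279]), 'wrist_torque': array([-0.01520362, -0.05093643,  0.01111049]), 'grip_force': 0.0, 'finger_gap': 0.9991692688327451}
```

View pics/t0.png

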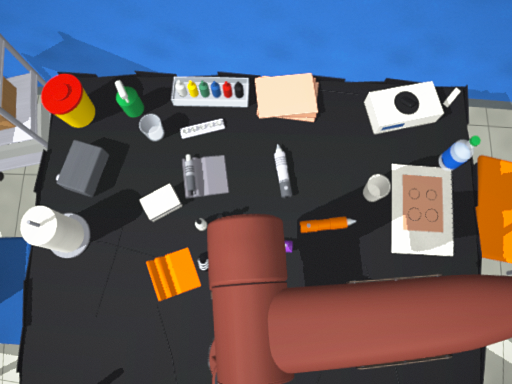

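View pics/s0.png

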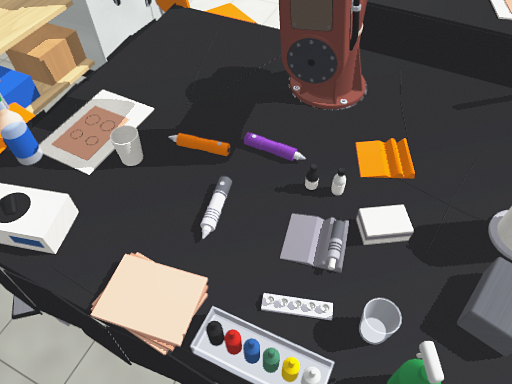

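The top view shows the grey/white long pen at (282,172), needle up, and the grey rest at (205,175) with the short pen in it at (190,175). The scene view shows the same two at (215,207) and (315,242). Candidates in the top view: the grey/white pen at (282,172), an orange pen (328,225), a purple pen (288,245), the grey rest (205,175) and an orange rest (173,273). The grey ones fit the description; I'll confirm in a crop.

Run:
```python
from h import *
a=cv2.imread('pics/s0.png');d=grab('top');b=d['img']
A=cv2.resize(b[135:215,170:310],None,fx=5,fy=5,interpolation=cv2.INTER_CUBIC)
for i in range(0,140,20): cv2.putText(A,str(170+i),(i*5,10),0,.4,(0,255,255));cv2.line(A,(i*5,10),(i*5,16),(0,255,255))
for i in range(0,80,10): cv2.putText(A,str(135+i),(0,i*5+4),0,.35,(0,255,255))
cv2.imwrite('pics/c1.png',A)
g=b.max(2)
m=((g>60)*255).astype(np.uint8)
for nm,(x0,y0,x1,y1) in dict(pen=(265,135,300,205),rest=(178,145,240,205)).items():
    k=np.zeros_like(m);k[y0:y1,x0:x1]=m[y0:y1,x0:x1]
    c=max(cv2.findContours(k,0,1)[0],key=cv2.contourArea)
    r=cv2.minAreaRect(c);print(nm,r,cv2.boxPoints(r).tolist())
    for z in(0,.018): print(z,ray(d,cv2.boxPoints(r),z).round(4).tolist())
```

```text
pen ((281.6351318359375, 170.310791015625), (55.40245819091797, 12.329923629760742), 80.53767395019531) [[271.0, 143.99998474121094], [283.16217041015625, 141.9729461669922], [292.270263671875, 196.62159729003906], [280.10809326171875, 198.6486358642578]]
0 [[0.6992, -0.0484, 0.0], [0.7079, -0.0896, 0.0], [0.5177, -0.1238, 0.0], [0.5096, -0.0838, 0.0]]
0.018 [[0.6926, -0.0483, 0.018], [0.7012, -0.089, 0.018], [0.5135, -0.1227, 0.018], [0.5055, -0.0832, 0.018]]
rest ((204.4307861328125, 173.4461669921875), (44.90057373046875, 44.65250015258789), 82.87498474121094) [[179.49232482910156, 153.9384765625], [223.8000030517578, 148.4000244140625], [229.36924743652344, 192.953857421875], [185.0615692138672, 198.4923095703125]]
0 [[0.6543, 0.2617, 0.0], [0.6783, 0.1114, 0.0], [0.5234, 0.0843, 0.0], [0.4998, 0.2306, 0.0]]
0.018 [[0.6483, 0.2578, 0.018], [0.672, 0.1095, 0.018], [0.5191, 0.0827, 0.018], [0.4958, 0.227, 0.018]]
```

View pics/c1.png

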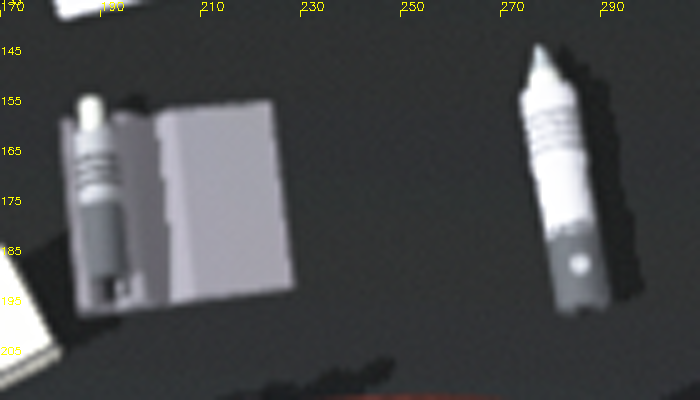

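The crop confirms it: the grey rest has its ramp on the right, with its foot edge from (272,102) to (295,288) in the crop. The first groove is empty and the short pen lies in the second. The long grey/white pen has its needle up at crop (540,45) and its battery end at (583,308).

```bash
cat >> h.py <<'E'
def crop(p): return np.array(p,float)/5+[170,135]-.4
def penpose(d,z=.018,box=(235,120,310,215)):
    b=d['img'].astype(int);x0,y0,x1,y1=box
    m=np.zeros(b.shape[:2],np.uint8);m[y0:y1,x0:x1]=((b.max(2)>68)*255)[y0:y1,x0:x1]
    c=max(cv2.findContours(m,0,1)[0],key=cv2.contourArea)
    k=np.zeros_like(m);cv2.drawContours(k,[c],-1,1,-1)
    ys,xs=np.nonzero(k);P=ray(d,np.c_[xs,ys],z)[:,:2]
    mu=P.mean(0);ax=np.linalg.svd(P-mu,full_matrices=False)[2][0];ax*=np.sign(ax[0])
    s=(P-mu)@ax;n=(P-mu)@[-ax[1],ax[0]]
    return mu,ax,s.min(),s.max(),n.min(),n.max()
E
python3 - <<'E'
from h import *
d=grab('top')
f=ray(d,crop([[272,102],[295,288]]),0)[:,:2]; r=ray(d,crop([[62,120],[80,315]]),.021)[:,:2]
c=ray(d,crop([[160,115],[170,300]]),.010)[:,:2]
for q in(f,r,c):
    v=q[0]-q[1];print(q.round(4).tolist(),np.linalg.norm(v),np.degrees(np.arctan2(v[1],v[0])))
p=ray(d,crop([[540,45],[583,308]]),.018)[:,:2];v=p[0]-p[1]
print('pen',p,np.linalg.norm(v),np.degrees(np.arctan2(v[1],v[0])),'org',p[1]+v/np.linalg.norm(v)*.075)
print(penpose(d))
mid=(f.mean(0)-r.mean(0));print('width',mid,np.linalg.norm(mid),np.degrees(np.arctan2(mid[1],mid[0])))
E
```

```text
[[0.6548, 0.1094], [0.5259, 0.087]] 0.1308214181832434 9.853023965018739
[[0.6311, 0.2473], [0.4981, 0.2249]] 0.13485922804033587 9.54984622075183
[[0.64, 0.1833], [0.5127, 0.1681]] 0.12827930209603325 6.830004610674683
pen [[ 0.69477448 -0.07039174]
 [ 0.5142831  -0.10285067]] 0.18338680057317372 10.19489681178253 org [ 0.58809896 -0.08957589]
(array([ 0.59762368, -0.08722461]), array([0.98275741, 0.18489965]), np.float64(-0.0863365608003581), np.float64(0.09799399298829062), np.float64(-0.020489534892202114), np.float64(0.020327863910975182))
width [ 0.02566652 -0.13787467] 0.1402433375560282 -79.45462167173903
```

The measurements agree with the sizes given: the rest is 131 mm long and 140 mm wide, yaw about 9.8°, with its origin near (0.577, 0.172). The pen is near (0.587, -0.089), yaw about 10.3°, and about 34 mm too far to -x. I'll first nudge it lengthwise with a shut fingertip at the battery end. Then I'll roll it square with both open fingertips.

```bash
python3 -m jog '[0.564,-0.456,0.133,0,0,0.046,0.564,-0.456,0.133,0,0,0.046,0.564,-0.456,0.133,0,0,0.046,0.564,-0.456,0.133,0,0,0.046,0.564,-0.456,0.133,0,0,0.046,0.564,-0.456,0.133,0,0,0.046,0.564,-0.456,0.133,0,0,0.046,0.564,-0.456,0.133,0,0,0.046,0.564,-0.456,0.133,0,0,0.046,0.564,-0.456,0.133,0,0,0.046,0.564,-0.456,0.133,0,0,0.046,0.564,-0.456,0.133,0,0,0.046]' 1
cat > look.py <<'E'
from h import *
import sys
from scipy.spatial.transform import Rotation as Ro
d=grab('scene',None);s=get_state();R=Ro.from_quat(s['orientation']).as_matrix();p=s['eef_pos']
print(p.round(4),'toolx yaw',np.degrees(np.arctan2(R[1,0],R[0,0])).round(2),'down',R[2,2].round(4),'gap',s['finger_gap'],'q',s['joints'].round(2),'F',s['contact_force'].round(1))
im=d['img'].copy();q=proj(d,[p+R@[0,0,l] for l in(.054,.060,.073,.086)]);print(q.round(1).tolist())
c=q.mean(0);x,y=int(max(0,c[0]-60)),int(max(0,c[1]-60))
A=cv2.resize(im[y:y+120,x:x+140],None,fx=5,fy=5,interpolation=cv2.INTER_CUBIC)
for u,v in q: cv2.circle(A,(int((u-x)*5),int((v-y)*5)),3,(0,255,0),-1)
cv2.imwrite('pics/'+sys.argv[1],A)
E
python3 look.py f1.png
```

```text
time: 1.4
eef_pos: [0.4845, -0.1043, 0.2028]
orientation: [0.996, 0.093, -0.0, -0.001]
contact_force: [-0.3, -1.2, 0.2]
finger_gap: 0.001
grip_force: 0.0
[ 0.4839 -0.1061  0.2032] toolx yaw 10.67 down -1.0 gap 0.0018130286571400897 q [-0.48 -0.21 -0.39  1.39  0.    2.47] F [-0.7  0.6  0.1]
[[226.1, 136.2], [226.3, 137.9], [226.7, 141.7], [227.0, 145.5]]
```

View pics/f1.png

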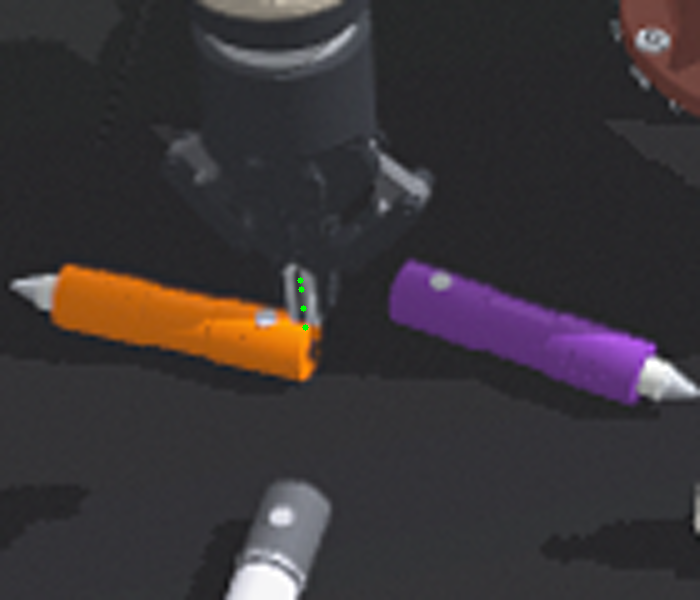

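The crop shows the shut fingertip ending at (305,322). That matches tips 73 mm ahead of the TCP when shut, so about 60 mm when open. The pen's battery end is ahead at (285,510).

```bash
python3 -m jog '[0,0,0.05,0,0,0,0,0,0.1,0,0,0,0,0,0.14,0,0,0,0,0,0.163,0,0,0,0,0,0.163,0,0,0,0,0,0.163,0,0,0]' 1
python3 - <<'E'
from h import *
d=grab('top');s=get_state();print(s['eef_pos'],s['contact_force'])
cv2.imwrite('pics/t1.png',cv2.resize(d['img'][120:240,200:340],None,fx=5,fy=5,interpolation=cv2.INTER_CUBIC))
E
```

```text
time: 2.05
eef_pos: [0.4832, -0.11, 0.0826]
orientation: [0.996, 0.09, 0.0, 0.0]
contact_force: [-0.1, 0.1, 1.6]
finger_gap: -0.004
grip_force: 0.0
[ 0.48380244 -0.11010041  0.08328671] [-0.510488   -0.13738785  0.41247444]
```

View pics/t1.png

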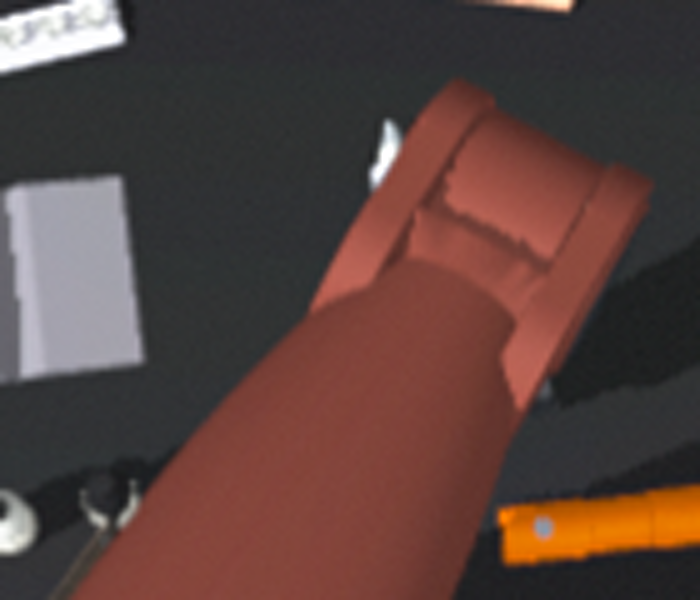

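The arm hides the pen from above; only the needle tip shows, at crop (390,150). I'll push slowly and check with the scene camera.

```bash
python3 -m jog '[0.008,-0.002,0,0,0,0,0.016,-0.002,0,0,0,0,0.022,-0.002,0,0,0,0,0.027,-0.002,0,0,0,0,0.032,-0.002,0,0,0,0,0.037,-0.002,0,0,0,0,0.042,-0.002,0,0,0,0,0.047,-0.002,0,0,0,0,0.052,-0.002,0,0,0,0,0.056,-0.002,0,0,0,0,0.06,-0.002,0,0,0,0,0.06,-0.002,0,0,0,0]' 1
python3 - <<'E'
from h import *
d=grab('scene');a=d['img'];s=get_state();print(s['eef_pos'],s['contact_force'])
cv2.imwrite('pics/s1.png',cv2.resize(a[150:270,150:290],None,fx=5,fy=5,interpolation=cv2.INTER_CUBIC))
print(ray(cv2 and d,[[0,0]],0)[0][:0])
E
```

```text
time: 3.3
eef_pos: [0.5277, -0.0995, 0.0819]
orientation: [0.996, 0.091, 0.0, 0.0]
contact_force: [0.2, 0.4, 0.2]
finger_gap: 0.002
grip_force: 0.0
[ 0.52761131 -0.09949562  0.08195766] [-0.08866452 -0.65365746  0.45587661]
[]
```

View pics/s1.png

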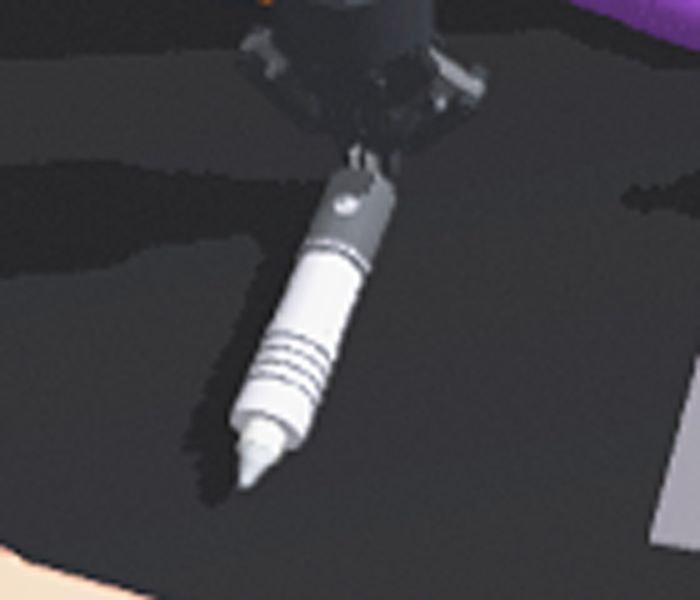

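The crop shows the pen still straight, with its needle tip at crop (245,487), the grip's lower end at (270,425) and the finger against the battery end at (360,165).

Run:
```python
from h import *
import cv2
d=grab('scene')
C=lambda p:np.array(p,float)/5+[150,150]-.4
P=ray(d,C([[245,487]]),.018); print('tip',P)
# lower edges of cylinder silhouettes: left 330,182 -> 232,425 ; right 396,198 -> 305,445
for z in(.018,):
  L=ray(d,C([[328,182],[232,420]]),z)[:,:2];Rr=ray(d,C([[397,195],[306,440]]),z)[:,:2]
  M=(L+Rr)/2;v=M[1]-M[0];print(M,np.linalg.norm(v),np.degrees(np.arctan2(v[1],v[0])))
ax=np.array([.984,.18]);rx=np.array([.985,.170]);O=np.array([.5766,.1726])
o=P[0,:2]-.106*ax;print('org',o,(o-O)@rx,(o-O)@[-.17,.985])
```

```text
tip [[ 0.71676719 -0.06473392  0.018     ]]
[[ 0.53890791 -0.09877912]
 [ 0.68532099 -0.0700741 ]] 0.1492004234041233 11.092432274826836
org [ 0.61246319 -0.08381392] -0.00826512609149884 -0.2586644515711938
```

```bash
python3 -m jog '[0.005,0,0,0,0,0,0.011,0,0,0,0,0,0.011,0,0,0,0,0,-0.03,0,0,0,0,0,-0.04,0,-0.05,0,0,0,-0.04,0,-0.133,0,0,0,-0.04,0,-0.16,0,0,0,-0.04,0,-0.16,0,0,0]' 1
python3 - <<'E'
from h import *
from scipy.spatial.transform import Rotation as Ro
s=get_state();R=Ro.from_quat(s['orientation']).as_matrix()
T=np.array([.628,-.130,.17]);print(s['eef_pos'],(R.T@(T-s['eef_pos'])/.75).round(4),np.degrees(np.arctan2(R[1,0],R[0,0])),s['joints'])
E
```

```text
time: 4.2
eef_pos: [0.5001, -0.106, 0.2075]
orientation: [0.996, 0.091, 0.004, 0.002]
contact_force: [0.5, -0.7, -0.3]
finger_gap: -0.001
grip_force: 0.0
[ 0.50008336 -0.10597767  0.2074906 ] [0.1616 0.062  0.0514] 10.389983145669085 [-4.65190380e-01 -1.75023398e-01 -3.50629635e-01  1.38647706e+00
  7.71433605e-05  2.49508135e+00]
```

```bash
python3 -m jog '[0.162,0.062,0.05,0,0,-0.498,0.162,0.062,0.05,0,0,-0.498,0.162,0.062,0.05,0,0,-0.498,0.162,0.062,0.05,0,0,-0.498,0.162,0.062,0.05,0,0,-0.498,0.162,0.062,0.05,0,0,-0.498,0.162,0.062,0.05,0,0,-0.498,0.162,0.062,0.05,0,0,-0.498,0.162,0.062,0.05,0,0,-0.498,0.162,0.062,0.05,0,0,-0.498,0.162,0.062,0.05,0,0,-0.498,0.162,0.062,0.05,0,0,-0.498]' 0
python3 look.py f2.png
python3 - <<'E'
from h import *
d=grab('scene');a=d['img'];cv2.imwrite('pics/s2.png',cv2.resize(a[110:270,110:310],None,fx=4,fy=4,interpolation=cv2.INTER_CUBIC)[:600])
E
```

```text
time: 5.4
eef_pos: [0.6256, -0.1286, 0.1634]
orientation: [0.642, 0.766, -0.0, -0.0]
contact_force: [-0.5, 0.3, 0.1]
finger_gap: 0.998
grip_force: 0.0
[ 0.6255 -0.1286  0.1636] toolx yaw 99.94 down -1.0 gap 0.9954061706298142 q [-0.41  0.24 -0.01  1.32 -0.    0.99] F [-0.5 -0.7 -0.6]
[[189.8, 185.2], [190.1, 186.9], [190.9, 190.3], [191.7, 193.7]]
```

View pics/s2.png

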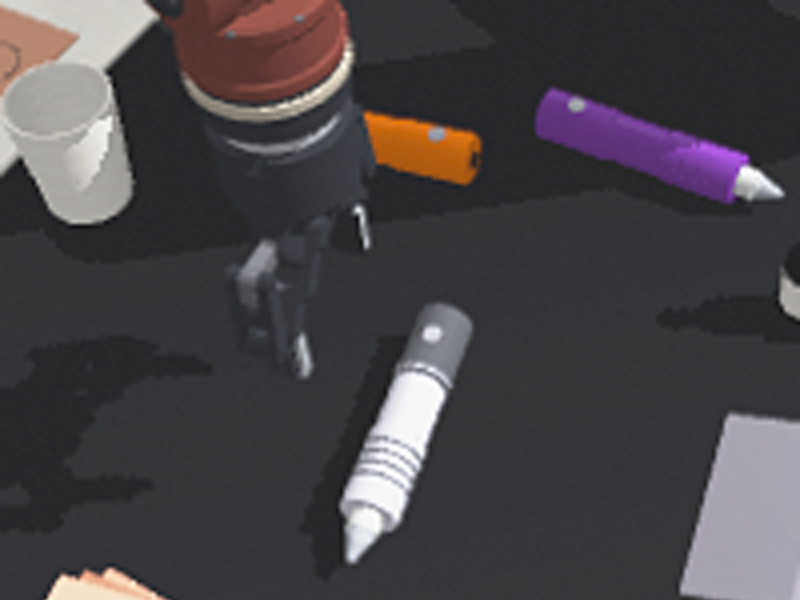

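The view shows the open hand beside the pen, with fingertips at crop (303,376) and (368,247). The pen's needle tip is at (350,560) and its battery end at (445,315). I'll check the tip length and the pen pose.

Run:
```python
from h import *
from scipy.spatial.transform import Rotation as Ro
d=grab('scene');s=get_state();R=Ro.from_quat(s['orientation']).as_matrix();p=s['eef_pos']
for l in(.060,.066,.073): print(l,((proj(d,[p+R@[x,y,l] for x,y in((.011,.0425),(.011,.05),(.011,-.0425),(.011,-.05))])-110)*4).round(0).tolist())
C=lambda q:np.array(q,float)/4+110-.4
t=ray(d,C([[350,560]]),.018)[0,:2]
L=ray(d,C([[418,315],[343,507]]),.018)[:,:2];r=ray(d,C([[472,322],[402,522]]),.018)[:,:2]
M=(L+r)/2;v=M[1]-M[0];print(t,M,np.linalg.norm(v),np.degrees(np.arctan2(v[1],v[0])))
T=grab('top');print(penpose(T))
rx=np.array([.985,.170]);O=np.array([.5766,.1726])
o=t-.106*np.array([.983,.185]);print(o,(o-O)@rx,(o-O)@[-.17,.985])
```

```text
0.06 [[311.0, 369.0], [306.0, 379.0], [364.0, 256.0], [368.0, 247.0]]
0.066 [[313.0, 375.0], [308.0, 385.0], [365.0, 263.0], [369.0, 254.0]]
0.073 [[315.0, 382.0], [310.0, 393.0], [366.0, 270.0], [371.0, 261.0]]
[ 0.72417399 -0.06440966] [[ 0.5457995  -0.09869059]
 [ 0.69224333 -0.06791945]] 0.14964177252146987 11.866501707924447
(array([ 0.60797409, -0.05723889]), array([ 0.92871156, -0.37080297]), np.float64(-0.19066647290424937), np.float64(0.2077876676495924), np.float64(-0.1159449859000231), np.float64(0.12705254236636493))
[ 0.61997599 -0.08401966] -0.0008999950112813029 -0.26014428148834196
```

```bash
python3 -m jog '[0,0,0.05,0,0,0,0,0,0.09,0,0,0,0,0,0.125,0,0,0,0,0,0.125,0,0,0,0,0,0.125,0,0,0,0.008,0,0.125,0,0,0,0.015,0,0.125,0,0,0,0.02,0,0.125,0,0,0,0.024,0,0.125,0,0,0,0.028,0,0.125,0,0,0,0.032,0,0.125,0,0,0,0.036,0,0.125,0,0,0]' 0; python3 -m jog '[0.005,0,0,0,0,0,0.01,0,0,0,0,0,0.015,0,0,0,0,0,0.02,0,0,0,0,0,0.025,0,0,0,0,0,0.03,0,0,0,0,0,0.035,0,0,0,0,0,0.04,0,0,0,0,0,0.045,0,0,0,0,0,0.05,0,0,0,0,0,0.055,0,0,0,0,0,0.06,0,0,0,0,0]' 0
cat > m.py <<'E'
from h import *
import sys
d=grab('scene');s=get_state();O=np.array([.5766,.1726]);rx=np.array([.985,.17]);ry=np.array([-.17,.985])
e=s['eef_pos'];print('tcp rest xy',(e[:2]-O)@rx,(e[:2]-O)@ry,'z',e[2],'F',s['contact_force'].round(1))
b=d['img'].astype(int);x0,y0,x1,y1=map(int,sys.argv[1:5]);z=float(sys.argv[5])
cv2.imwrite('pics/'+sys.argv[6],cv2.resize(d['img'][110:280,180:380],None,fx=3.5,fy=3.5,interpolation=cv2.INTER_CUBIC))
E
python3 m.py 0 0 0 0 0 s3.png
```

```text
time: 6.8
eef_pos: [0.621, -0.1019, 0.0706]
orientation: [0.643, 0.766, -0.0, 0.0]
contact_force: [0.2, -0.1, 0.1]
finger_gap: 1.001
grip_force: 0.1
time: 8.0
eef_pos: [0.6131, -0.0575, 0.0706]
orientation: [0.643, 0.766, -0.0, 0.0]
contact_force: [0.1, -0.2, 0.3]
finger_gap: 0.996
grip_force: 0.1
tcp rest xy -0.0031956778962631133 -0.23235167251079003 z 0.07058160227443916 F [0.4 1.2 0.6]
```

View pics/s3.png

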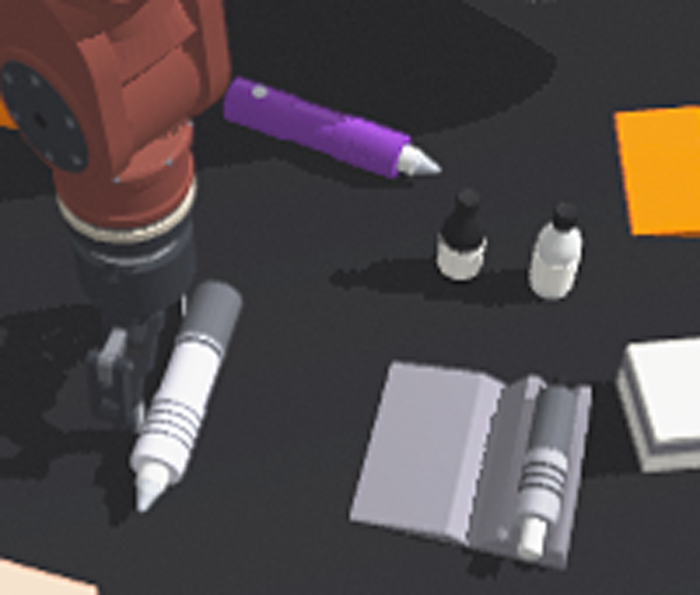

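The pen is rolling ahead of both fingertips and its button has turned away. Its needle tip is at crop (147,508) and its tail at (213,295), roughly parallel to the ramp foot, which runs (395,362) to (353,520).

```bash
python3 -m jog '[0.006,0,0,0,0,0,0.012,0,0,0,0,0,0.018,0,0,0,0,0,0.024,0,0,0,0,0,0.03,0,0,0,0,0,0.036,0,0,0,0,0,0.042,0,0,0,0,0,0.048,0,0,0,0,0,0.054,0,0,0,0,0,0.06,0,0,0,0,0,0.066,0,0,0,0,0,0.072,0,0,0,0,0]' 0; python3 -m jog '[0.006,0,0,0,0,0,0.011,0,0,0,0,0,0.016,0,0,0,0,0,0.021,0,0,0,0,0,0.026,0,0,0,0,0,0.031,0,0,0,0,0,0.036,0,0,0,0,0,0.04,0,0,0,0,0,0.043,0,0,0,0,0,0.046,0,0,0,0,0,0.048,0,0,0,0,0,0.048,0,0,0,0,0]' 0
python3 m.py 0 0 0 0 0 s4.png
```

```text
time: 9.25
eef_pos: [0.6037, -0.0043, 0.0706]
orientation: [0.643, 0.766, -0.0, 0.0]
contact_force: [-0.7, -0.2, -1.0]
finger_gap: 1.0
grip_force: 0.1
time: 10.45
eef_pos: [0.5975, 0.031, 0.0706]
orientation: [0.643, 0.766, -0.0, 0.0]
contact_force: [-0.3, -0.7, -0.6]
finger_gap: 0.997
grip_force: 0.0
tcp rest xy -0.0035358118339904425 -0.14320621319976037 z 0.07058861309424795 F [0.1 0.6 0.5]
```

View pics/s4.png

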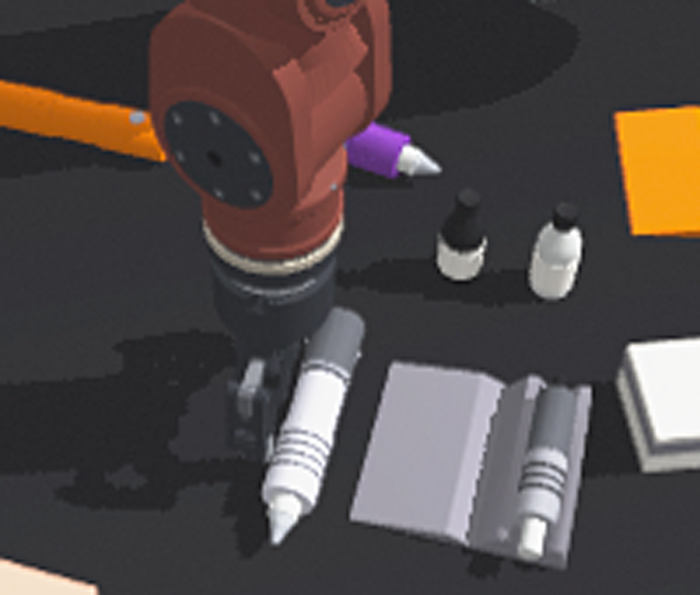

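The pen lies just short of the ramp, with its needle tip at crop (280,541), its tail near (338,320) and its right edge near (325,490)–(362,350).

Run:
```python
from h import *
d=grab('scene');C=lambda q:np.array(q,float)/3.5+[180,110]-.4
O=np.array([.5766,.1726]);rx=np.array([.985,.17]);ry=np.array([-.17,.985])
t=ray(d,C([[280,541]]),.018)[0,:2]
r=ray(d,C([[317,497],[363,335]]),.018)[:,:2];v=r[0]-r[1]
print('edge yaw',np.degrees(np.arctan2(v[1],v[0])))
f=ray(d,C([[394,363],[353,521]]),0)[:,:2];v=f[1]-f[0];print('foot',np.degrees(np.arctan2(v[1],v[0])),np.linalg.norm(v),[( (q-O)@rx,(q-O)@ry) for q in f])
print('tip',(t-O)@rx,(t-O)@ry)
```

```text
edge yaw 10.125395857000283
foot 10.31975282454481 0.130690821162207 [(np.float64(-0.06334985771272576), np.float64(-0.07107094286169534)), (np.float64(0.06727823513949138), np.float64(-0.06986802372456762))]
tip 0.1030362079261184 -0.1099869049767148
```

```bash
python3 -m jog '[0.006,0,0,0,0,0,0.012,0,0,0,0,0,0.018,0,0,0,0,0,0.024,0,0,0,0,0,0.03,0,0,0,0,0,0.036,0,0,0,0,0,0.042,0,0,0,0,0,0.048,0,-0.001,0,0,0,0.054,0,-0.002,0,0,0,0.06,0,-0.003,0,0,0,0.066,0,-0.004,0,0,0,0.072,0,-0.005,0,0,0]' 0; python3 -m jog '[0.006,0,-0.001,0,0,0,0.012,0,-0.002,0,0,0,0.017,0,-0.003,0,0,0,0.022,0,-0.004,0,0,0,0.027,0,-0.005,0,0,0,0.032,0,-0.006,0,0,0,0.036,0,-0.007,0,0,0,0.04,0,-0.007,0,0,0,0.044,0,-0.007,0,0,0,0.047,0,-0.007,0,0,0,0.05,0,-0.007,0,0,0,0.05,0,-0.007,0,0,0]' 0
python3 m.py 0 0 0 0 0 s5.png
```

```text
time: 11.75
eef_pos: [0.5882, 0.0842, 0.0746]
orientation: [0.643, 0.766, -0.0, 0.0]
contact_force: [0.6, -2.1, 1.5]
finger_gap: 1.001
grip_force: 0.9
time: 12.95
eef_pos: [0.5813, 0.1213, 0.0794]
orientation: [0.642, 0.766, 0.0, -0.0]
contact_force: [0.8, -0.7, 0.2]
finger_gap: 0.999
grip_force: 0.1
tcp rest xy -0.004070849387051779 -0.05146810955153529 z 0.07939490706195207 F [ 0.7  0.3 -0.5]
```

View pics/s5.png

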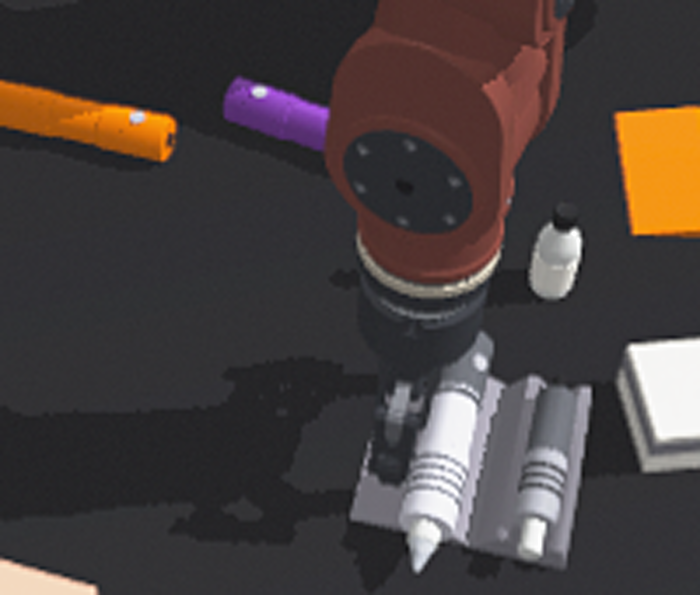

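The pen is high on the ramp, just short of the crest, parallel to the groove, with its needle tip at crop (422,570) and its tail at (480,345). That was the tenth picture, so from here I'll check by numbers only.

```bash
python3 -m jog '[0.003,0,0,0,0,0,0.006,0,0,0,0,0,0.009,0,0,0,0,0,0.012,0,0,0,0,0,0.014,0,0,0,0,0,0.016,0,0,0,0,0,0.018,0,0,0,0,0,0.02,0,0,0,0,0,0.022,0,0,0,0,0,0.022,0,0,0,0,0,0.022,0,0,0,0,0,0.022,0,0,0,0,0]' 0
cat > w.py <<'E'
from h import *
# needle: bright pixels below/left; white pen body components in scene view
d=grab('scene');b=d['img'].astype(int);s=get_state()
O=np.array([.5766,.1726]);rx=np.array([.985,.17]);ry=np.array([-.17,.985])
print('tcp',(s['eef_pos'][:2]-O)@rx,(s['eef_pos'][:2]-O)@ry,s['contact_force'].round(1))
m=((b.min(2)>185)*255).astype(np.uint8);k=np.zeros_like(m);k[195:285,285:350]=m[195:285,285:350]
for c in cv2.findContours(k,0,1)[0]:
    if cv2.contourArea(c)<15: continue
    q=c.reshape(-1,2);(cx,cy),wh,a=cv2.minAreaRect(c);t=q[q[:,1].argmax()]
    vx,vy,_,_=cv2.fitLine(c,2,0,.01,.01).ravel();v=np.array([vx,vy])*np.sign(vy)
    P=ray(d,[[cx,cy]-v*12,[cx,cy]+v*12],.0243)[:,:2];w=P[1]-P[0];T=ray(d,[t],.0243)[0,:2]
    C=P.mean(0);print('ctr px',(round(cx),round(cy)),'wh',np.round(wh,1),'rest xy',((C-O)@rx).round(4),((C-O)@ry).round(4),'yaw',np.degrees(np.arctan2(w[1],w[0])).round(1),'low tip px',t,((T-O)@rx).round(4),((T-O)@ry).round(4))
E
python3 w.py
```

```text
time: 14.2
eef_pos: [0.5787, 0.1371, 0.0796]
orientation: [0.643, 0.766, -0.0, 0.0]
contact_force: [0.2, -1.0, 0.9]
finger_gap: 0.999
grip_force: 0.0
tcp -0.003934637972325022 -0.03533786832749073 [-1.1  0.6  0.5]
ctr px (314, 268) wh [12.9  7. ] rest xy 0.084 0.009 yaw 10.3 low tip px [311 275] 0.1022 0.0061
ctr px (332, 262) wh [4.9 9. ] rest xy 0.0593 0.0464 yaw 11.6 low tip px [332 267] 0.0712 0.0473
ctr px (336, 253) wh [7.6 5.8] rest xy 0.0342 0.0496 yaw 62.0 low tip px [337 257] 0.0436 0.0543
ctr px (318, 244) wh [13.1 37.6] rest xy 0.0197 0.0065 yaw 10.4 low tip px [320 263] 0.0683 0.0199
```

The pen has dropped in. It sits about 40 mm before the short pen's axis, its yaw matches the rest, and it is about 13 mm clear of the fingers. Backing off and up.

```bash
python3 -m jog '[-0.02,0,0,0,0,0,-0.05,0,0,0,0,0,-0.08,0,-0.03,0,0,0,-0.12,0,-0.1,0,0,0,-0.18,0,-0.17,0,0,0,-0.24,0,-0.22,0,0,0,-0.3,0,-0.25,0,0,0,-0.36,0,-0.25,0,0,0,-0.4,0,-0.25,0,0,0,-0.4,0,-0.25,0,0,0,-0.4,0,-0.25,0,0,0,-0.4,0,-0.25,0,0,0]' 0
python3 w.py
python3 - <<'E'
from h import *
a=cv2.imread('pics/t0.png');d=grab('top');b=d['img'];O=np.array([.5766,.1726]);rx=np.array([.985,.17]);ry=np.array([-.17,.985])
m=((b.min(2)>170)*255).astype(np.uint8);k=np.zeros_like(m);k[140:205,178:222]=m[140:205,178:222]
for c in cv2.findContours(k,0,1)[0]:
    if cv2.contourArea(c)<20: continue
    (cx,cy),wh,an=cv2.minAreaRect(c);P=ray(d,[[cx,cy]],.026)[0,:2]
    q=cv2.boxPoints(((cx,cy),wh,an));print((round(cx),round(cy)),np.round(wh,1),an,(P-O)@rx,(P-O)@ry)
D=cv2.absdiff(a,b).max(2)>60
lab=cv2.connectedComponentsWithStats(D.astype(np.uint8)*255)
print([r.tolist() for r in lab[2][1:] if r[4]>25])
E
```

```text
time: 15.45
eef_pos: [0.6306, -0.158, 0.2667]
orientation: [0.643, 0.766, -0.0, -0.0]
contact_force: [-0.1, 0.9, -0.1]
finger_gap: 0.999
grip_force: 0.0
tcp -0.0028705735717089037 -0.33415884291758935 [0.1 0.6 0.5]
ctr px (332, 262) wh [9. 5.] rest xy 0.0593 0.0466 yaw 15.1 low tip px [332 267] 0.0712 0.0473
ctr px (335, 253) wh [8.9 6.3] rest xy 0.0347 0.049 yaw 65.8 low tip px [338 258] 0.0455 0.0568
ctr px (317, 249) wh [13.7 53. ] rest xy 0.0349 0.0066 yaw 9.3 low tip px [311 275] 0.1022 0.0061
(218, 174) [35.  6.] 90.0 -0.0035262299979702183 -0.0498858556267827
(187, 165) [21.   7.4] 85.60128784179688 0.04170103429876449 0.049695145823436336
(200, 164) [36.1 10.5] 83.2901611328125 0.03752889550669137 0.004406360583195972
[[80, 32, 287, 352, 24571], [369, 112, 10, 21, 118], [194, 145, 12, 38, 276], [443, 154, 4, 11, 30], [450, 172, 4, 69, 106], [499, 172, 13, 39, 407], [377, 177, 6, 9, 34], [205, 181, 5, 14, 58], [430, 183, 14, 51, 339], [504, 223, 8, 13, 62], [281, 243, 5, 9, 28], [264, 258, 22, 24, 238], [220, 274, 292, 110, 19910], [212, 283, 45, 5, 79]]
```

The needle-tip pixel is unchanged at (311,275), so the pen is at rest. Both views put it about 40–45 mm before the short pen, parallel to the rest and about 4 mm off centre along the groove. The hand is clear, so I'm handing in.

```bash
python3 -c "from rig import *; print(sign_off())"
```

```text
the job is handed in; nothing more can be done
None
```

The job is handed in: after a short lengthwise nudge at its battery end, the long pen was rolled up the ramp into the first V groove, lying straight and about 4 mm off centre, and the hand is clear; the verdict was not shown.

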